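# Put the red place-card holder on the cupcake stand's sign ledge

### The job

Take the red place-card holder out of its compartment in the white tray, lay it slot-up on the round cork trivet and let go. Then take it again across its width and set it down gently, not dropping it, on the sign ledge at the foot of the cupcake stand: slot up, flat, squarely between the two dark cheeks and not sticking out over the edges. Leave the other two holders in their compartments and the mug and sugar bowl where they are.

Things in the scene. Friction and masses are not known exactly. Their poses are not given: they have to be found in the camera images.
- red_holder: Red-painted wooden place-card holder bar, 56 mm long (its x) x 24 mm wide (y) x 24 mm high, dark card slot along its top; about 30 g. Origin at the centre of its underside, z up. It starts lying, slot up, in one of the tray's three compartments, along the compartment. To be moved.
- blue_holder: Blue-painted wooden place-card holder bar, 56 mm long (its x) x 24 mm wide (y) x 24 mm high, dark card slot along its top; about 30 g. Origin at the centre of its underside, z up. It starts lying, slot up, in one of the tray's three compartments, along the compartment. Stays in the tray.
- yellow_holder: Yellow-painted wooden place-card holder bar, 56 mm long (its x) x 24 mm wide (y) x 24 mm high, dark card slot along its top; about 30 g. Origin at the centre of its underside, z up. It starts lying, slot up, in one of the tray's three compartments, along the compartment. Stays in the tray.
- tray: White open tray, fixed, 146 (its x) x 122 (y) x 38 mm high; walls, dividers and floor 5 mm thick. Two dividers along x make three compartments, each 136 mm long (x), 34 mm wide (y), 33 mm deep, centred at y = -39, 0, +39 mm. Walls stand higher than the holders: fingers fit only beyond a holder's two ends, not along its sides. Origin at the centre of its underside.
- trivet: Round cork trivet, 130 mm in diameter, 8 mm thick, fixed to the table. Origin at the centre of its underside.
- stand: Wooden two-tier cupcake stand with cupcakes, fixed. Base radius 85 mm; lower tier radius 100 mm at height 85 to 97 (cupcakes to 155), upper tier radius 70 mm at 190 to 202 (cupcakes to 260), knob top at 285 mm. Origin at the centre of the base's underside. A flat foot bar runs along its -y to the sign ledge, centred at y = -190 mm.
- ledge (a point): Centre of the sign ledge's top surface, 20 mm above the table; axes as the stand's. The ledge is 82 mm long (x) x 44 mm wide (y); at each end along x stands a dark cheek 8 mm thick, 36 mm higher than the surface, leaving 66 mm clear between them for the 56 mm holder lying along x. Both long sides (+y, -y) are open, with no lip.
- mug: Clear glass mug, radius 40 mm, 95 mm high, handle towards its +y. Origin at the centre of its underside. Stays where it is.
- sugar_bowl: Blue ceramic sugar bowl with a closed lid, radius 46 mm, 92 mm high. Origin at the centre of its underside. Stays where it is.
Things that resemble listed ones, but are neither listed nor needed, are in the scene too. What is shaped like the red_holder but green is not meant.

How it is judged (in metres and radians):
On the way:
1. the red holder lies slot-up on the cork trivet, its centre within 50 mm of the trivet's centre, at rest and let go (horizontal distance between red_holder and trivet below 0.05 m and height (world z) of red_holder between 0.005 and 0.011 m and angle between red_holder's own z axis and vertical below 0.1 rad and linear speed of red_holder below 0.02 m/s and contact force between the fingers and red_holder below 0.05 N), for 0.2 s.
At the end, for the whole second after the job is handed in: Red holder at rest, slot up, flat on the ledge (-3 to +4 mm) between the cheeks: centre within 8 mm along and 10 mm across, length along the ledge within 0.15 rad; blue and yellow holders within 40 mm, mug and sugar bowl within 30 mm of their starts (x of red_holder in the frame of ledge between -0.008 and 0.008 m and y of red_holder in the frame of ledge between -0.01 and 0.01 m and z of red_holder in the frame of ledge between -0.003 and 0.004 m and angle between red_holder's own z axis and vertical below 0.1 rad and angle between the x axis of red_holder and the x axis of ledge, either way round below 0.15 rad and linear speed of red_holder below 0.02 m/s and distance of each of blue_holder, yellow_holder from where it was at the start of the episode below 0.04 m and distance of each of mug, sugar_bowl from where it was at the start of the episode below 0.03 m); the robot touches nothing.
It fails at once if the red holder is let go over the ledge with its underside more than 10 mm above the ledge surface (horizontal distance between red_holder and ledge below 0.04 m and z of red_holder in the frame of ledge above 0.01 m and contact force between the fingers and red_holder below 0.02 N).
It fails at once if the blue or yellow holder is moved more than 40 mm (distance of any of blue_holder, yellow_holder from where it was at the start of the episode above 0.04 m).
It fails at once if the mug or the sugar bowl is moved more than 30 mm or tipped more than 0.3 rad (distance of any of mug, sugar_bowl from where it was at the start of the episode above 0.03 m or angle between any of mug, sugar_bowl's own z axis and vertical above 0.3 rad).
It also fails if it takes over 58 s, if anything falls off the work surface, if the arm or the gripper's body presses on something with over 40 N, if the wrist force passes 120 N, or if a joint passes its speed limit or range.

### The arm

A 6-joint arm with a two-finger parallel gripper is mounted at the origin on the work surface. World frame = base frame: x ahead of the robot, y to its left, z up, the work surface at z = 0. Lengths are in mm, angles in rad, forces in N, time in s.
With the tool pointing down it reaches from about 300 to 950 mm from the base axis. Payload 3.1 kg.
Tool frame: the origin (TCP) lies between the finger pads; the fingertips stand 17 mm ahead of it and the grasp point (between the pads) lies 2 mm behind it (tips_ahead is the distance from the TCP to the fingertips, in mm); z points along the fingers, y is the line along which they close (so a half turn about z gives the same grasp; the last joint's range is limited). The gripper opens to 85 mm and grips with 20 to 120 N. Pads are 22 mm wide; open, the fingers measure 114 mm over their backs; the gripper's body (76 mm by 85 mm) begins 54 mm behind the grasp point. The pads swing forward as they close: fully open they stand 13 mm farther back than shut.
Start: joints at [-1.395, 0.308, 1.634, -0, 1.2, -0.07], TCP at [152.055, -606.227, 248.272] pointing down, gripper open.
Joint ranges: [-3.06, 3.06], [-0.79, 1.96], [0.05, 2.63], [-1.19, 4.34], [0.05, 2.64], [-2.94, 2.94]. Speed limits (rad/s): [2.79, 2.79, 3.14, 3.14, 3.14, 3.14].

### API

Orientations are given as a rotation vector (axis times angle).
In Python, from bench import sense, snapshot, camera_model, hand_in, tips_ahead gives the robot as it stands.
- The arm moves only by the shell command python3 -m handwheel 'ROWS'. ROWS is JSON, a list of rows, each an object of numbers: "dx", "dy", "dz": the shift along the tool's x, y, z in mm; "spin": the turn about the tool's z in rad; "jaw": the opening, from -1 (shut) to 1 (fully open). In form: [{"dx": .., "dy": .., "dz": .., "spin": .., "jaw": ..}, ...]. A call has 1 to 5 rows; each row is the pose to reach, as a shift and turn from the pose commanded when the call began, along the tool's axes at that moment; what a row does not reach only later rows make up. A row lasts 1/10 s, in which the tool goes at most 50 mm and 8.59 degrees, less where a joint would pass 70% of its speed; a pose out of reach is approached as far as the arm can. A call with a gripper value outside its range is refused whole. The fingers move at their own pace and stop on an object; the grip force is fixed at half the most. Time passes only in rows, so rows that repeat a pose let the fingers close. It gives the time, the measured TCP pose, the force, the opening and the grip force at its end, in the units of the state.
- sense(): the state, without advancing time (a new reading comes with each control period).
- snapshot(name): name is "scene" or "side" or "wrist"; returns the picture (420x560x3 uint8, red, green, blue); there is no depth.
- camera_model(name): a dict with "fov_y" (degrees; the focal length in pixels is half the picture's height over the tangent of half this angle, whatever the lens; pixels are square), "cx", "cy" (the principal point, pixels), "k1" (the pictures are not rectified: a ray, as slopes to the right and down, at radius r is drawn at 1 + k1 r^2 times it, then the intrinsics apply), "extrinsics" (4x4, takes a point from camera to world coordinates); the wrist camera has in their place "tool_from_camera" (4x4, takes a point from camera to tool coordinates, whose origin is the TCP and whose axes are the flange's). Camera axes: x right, y up, looking along -z (the intrinsics and any distortion apply to the point x, -y, -z); pixel columns grow to the right and rows downward; lengths in mm; the calibration is good to about 2 mm. A picture is of the moment at which its call begins: read the wrist's pose just before it. camera_model takes no time and is no camera call.
- hand_in(): hands the job in; it is judged then, once.
The state is a dict: "clock": time; "joints": joint angles; "joint_vel": joint speeds; "effort": joint torques, N m; "ee_pos": TCP position; "ee_rot": TCP orientation; "contact_force": force on the tool from outside, world axes, zero at the start; "moment": the same for the moment, N m; "width": opening from 0.0 (shut) to 1.0 (fully open); "grip_force": force on a finger pad.
Only numpy, scipy, OpenCV 4.12 (cv2) and the standard library are available. Lean on these libraries where they do the work, as an engineer would, in place of code of your own. Each camera call takes 0.05 s, during which the arm holds its last target. There are 200 camera calls.

## Working session

There is one attempt and no reset: what is moved stays moved. The work goes in short steps, Python scripts to look and compute and a shell command to move; the robot and the scene stay as the last step left them, time stands still between calls to the robot, and variables do not carry over. Pictures are saved under pics/ and viewed, at most 10 in all, crops included, and the job is handed in when it is done.

```bash
mkdir -p pics
cat > h.py <<'E'
import numpy as np, cv2, json
from scipy.spatial.transform import Rotation as R
from bench import sense, snapshot, camera_model, hand_in, tips_ahead
def cam(name, s=None):
    m=camera_model(name); f=210/np.tan(np.radians(m['fov_y'])/2)
    if 'extrinsics' in m: T=np.array(m['extrinsics'])
    else:
        s=s or sense(); W=np.eye(4); W[:3,:3]=R.from_rotvec(s['ee_rot']).as_matrix(); W[:3,3]=s['ee_pos']
        T=W@np.array(m['tool_from_camera'])
    return f,m['cx'],m['cy'],m['k1'],T
def ray(c,uv):
    f,cx,cy,k,T=c; d=np.array([(uv[0]-cx)/f,(uv[1]-cy)/f]); p=d.copy()
    for _ in range(30): p=d/(1+k*(p@p))
    v=T[:3,:3]@np.array([p[0],-p[1],-1]); return T[:3,3],v
def onz(c,uv,z):
    o,v=ray(c,uv); return o+v*(z-o[2])/v[2]
def proj(c,P):
    f,cx,cy,k,T=c; q=np.linalg.inv(T)@np.append(P,1); p=np.array([q[0],-q[1]])/-q[2]
    p=p*(1+k*(p@p)); return p*f+[cx,cy]
def tri(*cu):
    A=np.zeros((3,3));b=np.zeros(3)
    for c,uv in cu:
        o,v=ray(c,uv); v=v/np.linalg.norm(v); M=np.eye(3)-np.outer(v,v); A+=M;b+=M@o
    P=np.linalg.solve(A,b)
    return P,[np.linalg.norm(np.cross(P-ray(c,u)[0],ray(c,u)[1]/np.linalg.norm(ray(c,u)[1]))) for c,u in cu]
def save(img,n): cv2.imwrite(f'pics/{n}.png',cv2.cvtColor(img,cv2.COLOR_RGB2BGR))
E
python3 - <<'E'
from h import *
s=sense(); print(s['clock'],s['ee_pos'],s['ee_rot'],s['width'],tips_ahead)
ims=[]
for n in ('scene','side','wrist'):
    im=snapshot(n); np.save(n+'.npy',im); ims.append(im); c=cam(n,s); print(n,c[0:4],c[4][:3,3].round(), (c[4][:3,:3]@[0,0,-1]).round(2))
save(ims[0],'scene0'); save(ims[1],'side0')
E
```

```text
0.0 [ 151.92601207 -605.46539779  247.05971079] [-3.11567863e+00 -3.84861660e-01  1.49226684e-04] 0.9999022138629043 17.0
scene (np.float64(464.93533944396023), 279.48312482995686, 210.15168769148102, -0.038969826627444186) [1301. -236.  952.] [-0.62  0.2  -0.76]
side (np.float64(527.0565538330894), 269.0269612357519, 214.9403362284524, -0.10139306180073185) [  148. -1019.   708.] [ 0.33  0.8  -0.51]
wrist (np.float64(299.4470813758586), 281.21907147972445, 207.02748260364473, -0.05040973185300919) [ 225. -586.  371.] [-0.29 -0.07 -0.95]
```

View pics/scene0.png

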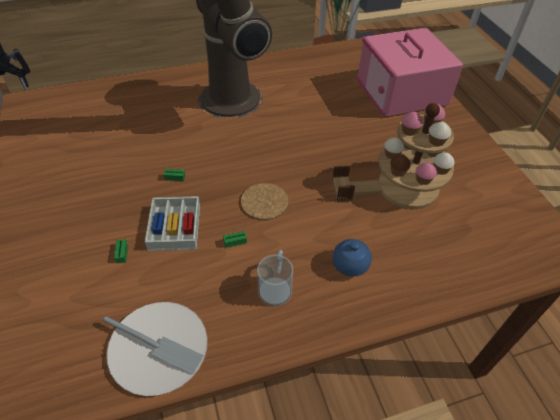

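View pics/side0.png

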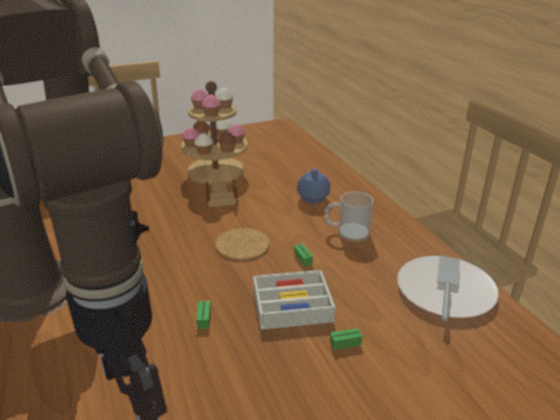

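The scene view shows the tray at (173,223) with bars blue (158,223), yellow (173,223) and red (188,223). The green look-alikes are at (174,174), (121,251) and (235,239). The trivet is at (264,201), and the ledge at (344,184) has its dark cheeks at (342,172) and (346,195). The side view shows red at (290,283), trivet (242,243) and ledge near (220,195). The one meant is the red bar in the tray; I'll confirm it in an enlarged crop.

Run:
```python
from h import *
a=np.load('scene.npy'); b=np.load('side.npy')
k=lambda im,x0,y0,x1,y1,s: cv2.resize(im[y0:y1,x0:x1],None,fx=s,fy=s,interpolation=cv2.INTER_CUBIC)
A=k(a,140,190,210,255,5.6); B=k(b,245,262,340,330,4.2); C=k(a,320,150,400,210,4.9); D=k(b,185,160,265,215,5)
def pad(x): o=np.zeros((300,400,3),np.uint8); x=x[:300,:400]; o[:x.shape[0],:x.shape[1]]=x; return o
save(np.vstack([np.hstack([pad(cv2.resize(A,(323,300))),pad(cv2.resize(B,(400,286)))]),np.hstack([pad(cv2.resize(C,(400,300))),pad(cv2.resize(D,(400,275)))])]),'crops')
for n,im in (('scene',a),('side',b)):
    h=cv2.cvtColor(im,cv2.COLOR_RGB2HSV); m=(((h[...,0]<6)|(h[...,0]>174))&(h[...,1]>190)&(h[...,2]>80)).astype(np.uint8)
    nn,l,st,ce=cv2.connectedComponentsWithStats(m)
    for i in range(1,nn):
        if st[i,4]>15: print(n,'red',st[i],ce[i].round(1))
    m=((h[...,0]>105)&(h[...,0]<130)&(h[...,1]>150)).astype(np.uint8); nn,l,st,ce=cv2.connectedComponentsWithStats(m)
    for i in range(1,nn):
        if st[i,4]>15: print(n,'blue',st[i],ce[i].round(1))
```

```text
scene red [184 214   9  16  97] [188. 222.]
scene blue [153 213  11  21 165] [157.8 222.8]
```

View pics/crops.png

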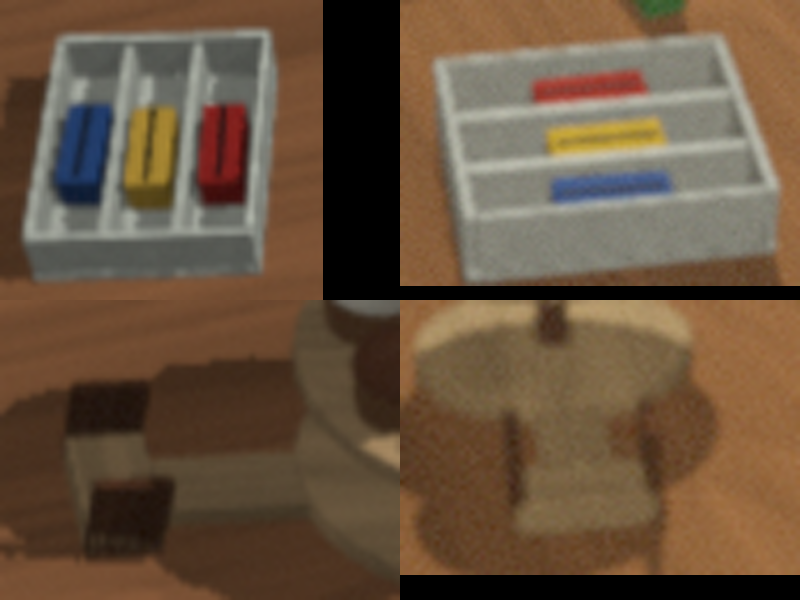

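The crop confirms it: the red bar sits in the tray's +y compartment (right in the scene view) with its dark slot up. The ledge top lies between the two dark cheeks. Next come rough positions from the two fixed cameras.

```bash
cat >> h.py <<'E'
def go(P,yaw,s=None):
    """shift in tool axes and spin so the tool's y (closing line) lies at world yaw (mod pi)"""
    s=s or sense(); M=R.from_rotvec(s['ee_rot']).as_matrix(); d=M.T@(np.array(P)-s['ee_pos'])
    cy=np.arctan2(M[1,1],M[0,1]); e=(yaw-cy+np.pi/2)%np.pi-np.pi/2   # world turn; tool z is down
    return d.round(1),round(-e,3),'toolyaw %.3f'%cy,'tilt %.4f'%np.arccos(-M[2,2])
def comps(im,lo,hi,amin=30):
    h=cv2.cvtColor(im,cv2.COLOR_RGB2HSV)
    if lo[0]>hi[0]: m=cv2.inRange(h,np.array([0,lo[1],lo[2]]),np.array(hi))|cv2.inRange(h,np.array(lo),np.array([180,hi[1],hi[2]]))
    else: m=cv2.inRange(h,np.array(lo),np.array(hi))
    cs,_=cv2.findContours(m,cv2.RETR_EXTERNAL,cv2.CHAIN_APPROX_NONE)
    return [c for c in sorted(cs,key=cv2.contourArea,reverse=True) if cv2.contourArea(c)>amin]
E
python3 - <<'E'
from h import *
cs,cd=cam('scene'),cam('side')
A=lambda u,v:(140+u/4.614,190+v/4.615); B=lambda u,v:(245+u/4.21,262+v/4.21)
ps=[]
for a,b in (((60,38),(62,215)),((268,33),(37,62)),((258,240),(320,38)),((28,236),(376,190))):
    P,e=tri((cs,A(*a)),(cd,B(*b))); ps.append(P); print('tray corner',P.round(1),np.round(e,1))
ps=np.array(ps); print(ps.mean(0)); v=ps[3]-ps[0]; w=ps[2]-ps[1]; print('tray yaw',np.arctan2(v[1],v[0]),np.arctan2(w[1],w[0]))
print('red top', onz(cs,(140+222/4.614,190+142/4.615),29))
P,e=tri((cs,(264.3,200.5)),(cd,(242.5,243))); print('trivet',P.round(1),e)
C=lambda u,v:(320+u/5,150+v/5)
for q in ((74,435),(145,430),(92,490),(170,485)): print('ledge z20?',onz(cs,C(*q),20).round(1), 'z56',onz(cs,C(*q),56).round(1))
P,e=tri((cs,(320+110/5,150+407/5-60)),(cd,(185+115/5,160+450/5-60))); 
print('stand knob',*tri((cs,(432,109)),(cd,(211,87))))
s=sense(); print(go(s['ee_pos'],0)); M=R.from_rotvec(s['ee_rot']).as_matrix(); print(M.round(3))
print(camera_model('wrist')['tool_from_camera'])
E
```

```text
tray corner [ 422.8 -303.5   37.2] [0.8 0.8]
tray corner [ 453.3 -189.4   36.1] [0.7 0.7]
tray corner [ 594.7 -221.7   32.5] [0.6 0.6]
tray corner [ 561.8 -339.3   36.5] [2. 2.]
[ 508.17902285 -263.48549094   35.60332096]
tray yaw -0.2521017671193095 -0.22439077051108292
red top [ 519.11152056 -228.07366824   29.        ]
trivet [489.3 -17.9   6.6] [np.float64(0.970194706566402), np.float64(0.9701947065664197)]
ledge z20? [668.4 116.3  20. ] z56 [692.8 102.7  56. ]
ledge z20? [675.7 151.9  20. ] z56 [699.9 137.   56. ]
ledge z20? [702.8 112.3  20. ] z56 [725.9  98.9  56. ]
ledge z20? [711.  150.6  20. ] z56 [733.8 135.7  56. ]
stand knob [548.31117998 386.03024826 270.36124652] [np.float64(1.8041129185741402), np.float64(1.8041129185741254)]
(array([0., 0., 0.]), np.float64(-1.325), 'toolyaw -1.325', 'tilt 0.0018')
[[ 0.97   0.243 -0.   ]
 [ 0.243 -0.97   0.002]
 [ 0.    -0.002 -1.   ]]
[[ 8.28957098e-04  9.54892630e-01  2.96950126e-01  7.53882761e+01]
 [ 9.99999620e-01 -8.71585453e-04  1.11592582e-05 -1.08684661e+00]
 [ 2.69473303e-04  2.96950004e-01 -9.54892990e-01 -1.24104516e+02]
 [ 0.00000000e+00  0.00000000e+00  0.00000000e+00  1.00000000e+00]]
```

Run:
```python
from h import *
cs,cd=cam('scene'),cam('side')
print('base centre',onz(cs,(411,183),10), 'knob proj if at (728,317,285):',proj(cs,[728,317,285]),proj(cd,[728,317,285]))
print(go([517,-228,200],-0.238))
```

```text
base centre [544.76590546 397.6279496   10.        ] knob proj if at (728,317,285): [446.91938036 160.57276988] [279.04110286  80.60954799]
(array([ 446. , -277.4,   47.8]), np.float64(-1.087), 'toolyaw -1.325', 'tilt 0.0018')
```

```bash
python3 -m handwheel '[{"dx":446,"dy":-277,"dz":40},{"dx":446,"dy":-277,"dz":40},{"dx":446,"dy":-277,"dz":40},{"dx":446,"dy":-277,"dz":40},{"dx":446,"dy":-277,"dz":40}]'
python3 - <<'E'
from h import *
cs,cd=cam('scene'),cam('side')
C=lambda u,v:(320+u/5,150+(v-300)/5)
for q in ((74,435),(145,430),(92,490),(170,485)): print('ledge z20?',onz(cs,C(*q),20).round(1), 'z56',onz(cs,C(*q),56).round(1))
print(go([517,-228,200],-0.238))
E
```

```text
ledge z20? [470.8 194.1  20. ] z56 [502.9 177.5  56. ]
ledge z20? [478.4 234.2  20. ] z56 [510.2 216.   56. ]
ledge z20? [513.2 188.   20. ] z56 [543.7 171.7  56. ]
ledge z20? [521.9 231.   20. ] z56 [552.  212.9  56. ]
(array([ 446. , -277.4,   47.8]), np.float64(-1.087), 'toolyaw -1.325', 'tilt 0.0018')schema error: expected keys dx, dy, dz, spin, jaw
```

```bash
python3 -m handwheel '[{"dx":446,"dy":-277,"dz":40,"spin":0,"jaw":1},{"dx":446,"dy":-277,"dz":40,"spin":0,"jaw":1},{"dx":446,"dy":-277,"dz":40,"spin":0,"jaw":1},{"dx":446,"dy":-277,"dz":40,"spin":0,"jaw":1},{"dx":446,"dy":-277,"dz":40,"spin":0,"jaw":1}]'
python3 - <<'E'
from h import *
print(go([517,-228,200],-0.238))
E
```

```text
clock: 0.65
ee_pos: [326.3, -425.4, 228.9]
ee_rot: [-3.118, -0.384, -0.0]
contact_force: [0.3, 0.1, -0.9]
width: 0.997
grip_force: 0.0
(array([ 232.9, -145.2,   29. ]), np.float64(-1.088), 'toolyaw -1.326', 'tilt 0.0003')
```

```bash
python3 -m handwheel '[{"dx":233,"dy":-145,"dz":29,"spin":0,"jaw":1},{"dx":233,"dy":-145,"dz":29,"spin":0,"jaw":1},{"dx":233,"dy":-145,"dz":29,"spin":0,"jaw":1},{"dx":233,"dy":-145,"dz":29,"spin":0,"jaw":1},{"dx":233,"dy":-145,"dz":29,"spin":0,"jaw":1}]' >/dev/null
python3 -m handwheel '[{"dx":0,"dy":0,"dz":0,"spin":-1.088,"jaw":1},{"dx":0,"dy":0,"dz":0,"spin":-1.088,"jaw":1},{"dx":0,"dy":0,"dz":0,"spin":-1.088,"jaw":1},{"dx":0,"dy":0,"dz":0,"spin":-1.088,"jaw":1},{"dx":0,"dy":0,"dz":0,"spin":-1.088,"jaw":1}]' >/dev/null
python3 -m handwheel '[{"dx":0,"dy":0,"dz":0,"spin":-0.34,"jaw":1},{"dx":0,"dy":0,"dz":0,"spin":-0.34,"jaw":1},{"dx":0,"dy":0,"dz":0,"spin":-0.34,"jaw":1},{"dx":0,"dy":0,"dz":0,"spin":-0.34,"jaw":1}]'
python3 - <<'E'
from h import *
s=sense(); im=snapshot('wrist'); np.save('w1.npy',im); json.dump({k:(v if not hasattr(v,'tolist') else v.tolist()) for k,v in s.items()},open('w1.json','w'))
save(im,'w1'); print(go([517,-228,200],-0.238,s)); c=cam('wrist',s)
for n,lo,hi in (('red',(174,150,60),(6,255,255)),('yel',(20,130,80),(32,255,255)),('blue',(105,130,50),(130,255,255))):
    for k in comps(im,lo,hi)[:2]: print(n,cv2.contourArea(k),cv2.minAreaRect(k))
print([proj(c,P).round() for P in ([517,-228,29],)])
E
```

```text
clock: 2.05
ee_pos: [498.0, -248.2, 202.7]
ee_rot: [-2.466, -1.945, 0.0]
contact_force: [-0.5, -0.6, 0.3]
width: 1.002
grip_force: 0.0
(array([24.1, 13.8,  2.7]), np.float64(0.003), 'toolyaw -0.235', 'tilt 0.0007')
red 1175.5 ((294.5, 168.0), (24.0, 53.0), 90.0)
yel 1218.0 ((295.0, 204.5), (25.0, 52.0), 90.0)
blue 326.0 ((290.8846435546875, 233.42311096191406), (48.040802001953125, 9.037379264831543), 2.726310968399048)
blue 225.0 ((289.99761962890625, 244.5598907470703), (46.24302291870117, 5.91526985168457), 2.2906100749969482)
[array([296., 169.])]
```

View pics/w1.png

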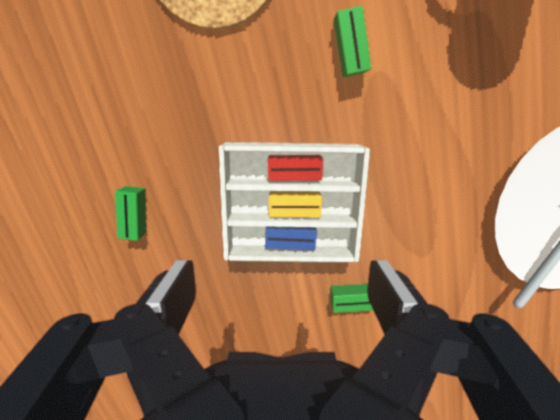

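The wrist view shows red at (294,168) with its slot along image u, aligned with the tray, plus yellow (295,206), blue (291,239) and the trivet at the top. I'll move over red for a second view and get the height from parallax.

```bash
python3 -m handwheel '[{"dx":24,"dy":14,"dz":60,"spin":0,"jaw":1},{"dx":24,"dy":14,"dz":60,"spin":0,"jaw":1},{"dx":24,"dy":14,"dz":60,"spin":0,"jaw":1},{"dx":24,"dy":14,"dz":60,"spin":0,"jaw":1}]'
cat >> h.py <<'E'
def bar(im):
    """red bar: rotated rect of contour, and the dark slot's ends inside it"""
    k=comps(im,(174,150,60),(6,255,255)); 
    pts=np.vstack([c for c in k if cv2.contourArea(c)>30]); hull=cv2.convexHull(pts)
    m=np.zeros(im.shape[:2],np.uint8); cv2.drawContours(m,[hull],-1,255,-1); m=cv2.erode(m,np.ones((3,3),np.uint8))
    v=im[...,0].astype(float); inside=v[m>0]; d=((m>0)&(v<0.45*np.percentile(inside,75))).astype(np.uint8)
    n,l,st,ce=cv2.connectedComponentsWithStats(d); i=1+st[1:,4].argmax(); yx=np.argwhere(l==i)[:,::-1].astype(np.float32)
    return cv2.minAreaRect(pts), cv2.minAreaRect(yx), yx.mean(0)
def ends(r):
    (c,(w,h),a)=r; a=np.radians(a); d=np.array([np.cos(a),np.sin(a)])*w/2 if w>h else np.array([-np.sin(a),np.cos(a)])*h/2
    e=[np.array(c)-d,np.array(c)+d]; return sorted(e,key=lambda p:p[0])
def keep(n,s): json.dump({k:(v if not hasattr(v,'tolist') else v.tolist()) for k,v in s.items()},open(n+'.json','w'))
E
python3 - <<'E'
from h import *
s=sense(); im=snapshot('wrist'); np.save('w2.npy',im); keep('w2',s); save(im,'w2')
s1=json.load(open('w1.json')); c1=cam('wrist',s1); c2=cam('wrist',s)
b1=bar(np.load('w1.npy')); b2=bar(im); print(b1,b2,sep='\n')
P=[]
for e1,e2 in zip(ends(b1[1]),ends(b2[1])):
    p,r=tri((c1,e1),(c2,e2)); P.append(p); print(p.round(1),np.round(r,1))
p=(P[0]+P[1])/2; d=P[1]-P[0]; print('mid',p,'len',np.linalg.norm(d),'yaw',np.arctan2(d[1],d[0])%np.pi-np.pi)
print('at z29', [onz(c2,e,29).round(1) for e in ends(b2[1])], onz(c2,b2[0][0],29))
print(go([p[0],p[1],27],-0.235,s))
E
```

```text
clock: 2.5
ee_pos: [517.3, -228.4, 143.0]
ee_rot: [-2.466, -1.946, 0.001]
contact_force: [0.6, -0.6, 0.1]
width: 1.002
grip_force: 0.0
(((294.5, 168.0), (24.0, 53.0), 90.0), ((298.0, 169.0), (38.0, 0.0), 180.0), array([298., 169.], dtype=float32))
(((281.0, 207.0), (28.0, 64.0), 90.0), ((269.5, 209.5), (1.0, 33.0), 90.0), array([271.2195 , 209.82927], dtype=float32))
[ 499.4 -218.    51.5] [3.1 3.1]
[ 528.3 -215.3   89.4] [7.1 7.1]
mid [ 513.8302273  -216.66665173   70.46858279] len 47.68134641783193 yaw -3.048003355168637
at z29 [array([ 493.5, -222.3,   29. ]), array([ 520.3, -228.6,   29. ])] [ 516.71646481 -225.53807627   29.        ]
(array([ 10.6,  -5.9, 116. ]), np.float64(0.0), 'toolyaw -0.235', 'tilt 0.0010')
```

Run:
```python
from h import *
s1=json.load(open('w1.json'));s=json.load(open('w2.json')); c1=cam('wrist',s1); c2=cam('wrist',s)
for a,b in (((294.5,169),(281,209.8)),((268,169),(249,209.8)),((321,169),(313,209.8))):
    p,r=tri((c1,a),(c2,b)); print(p.round(1),np.round(r,2), onz(c1,a,29).round(1),onz(c2,b,29).round(1))
p=onz(c2,(281,209.8),29); print(go([p[0],p[1],27],-0.235,s))
```

```text
[ 515.8 -228.    28. ] [0.32 0.32] [ 515.5 -227.7   29. ] [ 516.1 -227.9   29. ]
[ 489.8 -221.8   28.2] [0.24 0.24] [ 489.7 -221.5   29. ] [ 490.1 -221.7   29. ]
[ 541.8 -234.1   28.5] [0.4 0.4] [ 541.4 -233.8   29. ] [ 542.2 -234.1   29. ]
(array([  0.2,  -1.1, 116. ]), np.float64(0.0), 'toolyaw -0.235', 'tilt 0.0010')
```

View pics/w2.png

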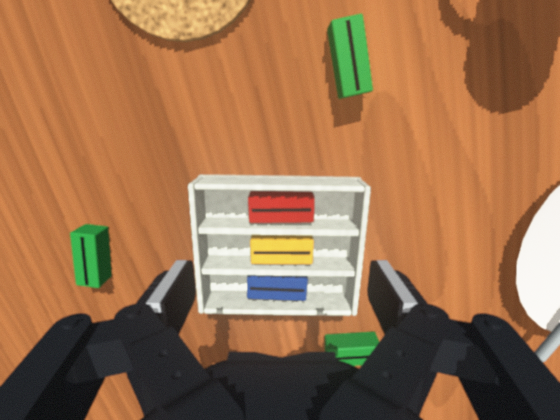

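The w2 view shows red at (281,210) and the tray rim from (193,178) to (369,178) at the top and (200,315) to (358,315) at the bottom. Two-view height of the red top is 28 mm, which agrees with the 29 in the text. I'll check the compartment centre before descending.

Run:
```python
from h import *
s=json.load(open('w2.json')); c2=cam('wrist',s); im=np.load('w2.npy')
m=cv2.inRange(cv2.cvtColor(im,cv2.COLOR_RGB2HSV),(0,0,185),(180,45,255)); m[:165]=0;m[330:]=0;m[:,:185]=0;m[:,378:]=0
for v in (190,240,300): print('row',v,np.flatnonzero(m[v])[[0,-1]])
for u in (230,281,330):
    q=np.flatnonzero(m[:,u]); print('col',u,[ (int(g[0]),int(g[-1])) for g in np.split(q,np.flatnonzero(np.diff(q)>1)+1)])
M=R.from_rotvec(s['ee_rot']).as_matrix()
for v in (177,187,218,234): print(v,(M.T@(onz(c2,(281,v),38)-s['ee_pos'])).round(1))
```

```text
row 190 [189 369]
row 240 [193 364]
row 300 [198 357]
col 230 [(176, 189), (211, 241), (248, 276), (282, 313)]
col 281 [(176, 190), (226, 234), (266, 275), (302, 314)]
col 330 [(177, 191), (209, 209), (211, 236), (249, 276), (284, 314)]
177 [ 29.9  -1.1 105. ]
187 [ 21.9  -1.1 105. ]
218 [ -3.9  -1.1 105. ]
234 [-17.9  -1.1 105. ]
```

Run:
```python
from h import *
s=json.load(open('w2.json')); c2=cam('wrist',s); M=R.from_rotvec(s['ee_rot']).as_matrix()
for v,o in ((234.5,22),(275.5,61),(314.5,100)): print(v,(M.T@(onz(c2,(281,v),38)-s['ee_pos'])).round(1)[0]+o)
print((M.T@(onz(c2,(281,176),0)-s['ee_pos'])).round(1)[0]-22)
print((M.T@(onz(c2,(281,209.8),29)-s['ee_pos'])).round(1)[0])
```

```text
234.5 3.6999999999999993
275.5 4.399999999999999
314.5 3.0999999999999943
1.0
0.2
```

```bash
python3 -m handwheel '[{"dx":1.5,"dy":-1,"dz":40,"spin":0,"jaw":1},{"dx":1.5,"dy":-1,"dz":75,"spin":0,"jaw":1},{"dx":1.5,"dy":-1,"dz":95,"spin":0,"jaw":1},{"dx":1.5,"dy":-1,"dz":107,"spin":0,"jaw":1},{"dx":1.5,"dy":-1,"dz":112,"spin":0,"jaw":1}]'
python3 -m handwheel '[{"dx":0,"dy":0,"dz":3,"spin":0,"jaw":1},{"dx":0,"dy":0,"dz":5,"spin":0,"jaw":1},{"dx":0,"dy":0,"dz":5,"spin":0,"jaw":1}]'
```

```text
clock: 3.05
ee_pos: [517.0, -227.2, 31.1]
ee_rot: [2.467, 1.945, 0.0]
contact_force: [-0.3, 0.7, -0.4]
width: 1.0
grip_force: 0.0
clock: 3.35
ee_pos: [517.6, -227.1, 27.0]
ee_rot: [2.465, 1.945, 0.001]
contact_force: [-0.4, -0.1, 0.1]
width: 1.0
grip_force: 0.0
```

```bash
python3 -m handwheel '[{"dx":0,"dy":0,"dz":0,"spin":0,"jaw":0.4},{"dx":0,"dy":0,"dz":0,"spin":0,"jaw":0.3},{"dx":0,"dy":0,"dz":0,"spin":0,"jaw":0.1},{"dx":0,"dy":0,"dz":0,"spin":0,"jaw":-0.2},{"dx":0,"dy":0,"dz":0,"spin":0,"jaw":-0.2}]'
python3 -m handwheel '[{"dx":0,"dy":0,"dz":0,"spin":0,"jaw":-0.2},{"dx":0,"dy":0,"dz":0,"spin":0,"jaw":-0.2},{"dx":0,"dy":0,"dz":0,"spin":0,"jaw":-0.2}]'
```

```text
clock: 3.85
ee_pos: [517.8, -227.0, 27.0]
ee_rot: [2.465, 1.945, 0.001]
contact_force: [0.1, 0.2, 5.2]
width: 0.638
grip_force: 64.9
clock: 4.15
ee_pos: [517.7, -227.0, 27.0]
ee_rot: [2.465, 1.945, 0.001]
contact_force: [1.4, -0.0, 5.1]
width: 0.638
grip_force: 64.9
```

```bash
python3 -m handwheel '[{"dx":0,"dy":0,"dz":-10,"spin":0,"jaw":-0.2},{"dx":0,"dy":0,"dz":-30,"spin":0,"jaw":-0.2},{"dx":0,"dy":0,"dz":-60,"spin":0,"jaw":-0.2},{"dx":0,"dy":0,"dz":-85,"spin":0,"jaw":-0.2},{"dx":0,"dy":0,"dz":-90,"spin":0,"jaw":-0.2}]'
python3 - <<'E'
from h import *
im=snapshot('wrist'); s=sense(); save(im,'w3'); np.save('w3.npy',im); keep('w3',s)
print(go([489,-18,100],-0.235,s)); print(bar(im)[0]); c=cam('wrist',s); print(onz(c,bar(im)[0][0],119)-s['ee_pos'])
t=comps(im,(10,60,120),(28,200,255),400); print([(cv2.contourArea(k),cv2.boundingRect(k)) for k in t[:3]])
E
```

```text
clock: 4.65
ee_pos: [518.8, -227.6, 119.3]
ee_rot: [2.462, 1.942, 0.004]
contact_force: [0.6, 0.1, 0.2]
width: 0.64
grip_force: 64.4
(array([196.8, -77.3,  18. ]), np.float64(0.0), 'toolyaw -0.235', 'tilt 0.0046')
((281.0, 276.5), (117.99998474121094, 60.99999237060547), -0.0)
[-0.01510376  4.3329155   0.4639454 ]
[(154021.0, (0, 0, 560, 405)), (2024.5, (218, 333, 129, 24)), (1891.5, (386, 355, 64, 65))]
```

```bash
python3 -m handwheel '[{"dx":40,"dy":-16,"dz":0,"spin":0,"jaw":-0.2},{"dx":85,"dy":-34,"dz":0,"spin":0,"jaw":-0.2},{"dx":130,"dy":-52,"dz":0,"spin":0,"jaw":-0.2},{"dx":170,"dy":-68,"dz":0,"spin":0,"jaw":-0.2},{"dx":190,"dy":-75,"dz":0,"spin":0,"jaw":-0.2}]' >/dev/null
python3 -m handwheel '[{"dx":7,"dy":-2,"dz":15,"spin":0,"jaw":-0.2},{"dx":7,"dy":-2,"dz":35,"spin":0,"jaw":-0.2},{"dx":7,"dy":-2,"dz":55,"spin":0,"jaw":-0.2},{"dx":7,"dy":-2,"dz":65,"spin":0,"jaw":-0.2},{"dx":7,"dy":-2,"dz":70,"spin":0,"jaw":-0.2}]'
python3 - <<'E'
from h import *
s=sense(); im=snapshot('side'); sc=snapshot('scene'); save(np.hstack([cv2.resize(im[190:310,170:320],(400,320)),cv2.resize(sc[140:260,190:340],(400,320))]),'s1')
print(go([489,-18,31],-0.235,s))
E
```

```text
clock: 5.7
ee_pos: [485.8, -16.8, 43.9]
ee_rot: [-2.464, -1.944, 0.005]
contact_force: [0.1, 0.8, 0.1]
width: 0.643
grip_force: 64.4
(array([-0.4,  3.5, 12.9]), np.float64(-0.0), 'toolyaw -0.235', 'tilt 0.0044')
```

View pics/s1.png

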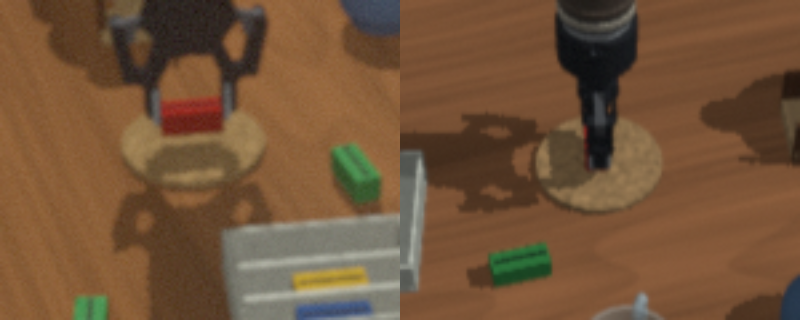

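The side view shows the bar held level above the trivet's centre (crop 190,115). I'll lower it until it touches.

```bash
python3 -m handwheel '[{"dx":0,"dy":3,"dz":4,"spin":0,"jaw":-0.2},{"dx":0,"dy":3,"dz":7,"spin":0,"jaw":-0.2},{"dx":0,"dy":3,"dz":9,"spin":0,"jaw":-0.2},{"dx":0,"dy":3,"dz":10,"spin":0,"jaw":-0.2},{"dx":0,"dy":3,"dz":10,"spin":0,"jaw":-0.2}]'
python3 -m handwheel '[{"dx":0,"dy":0,"dz":1,"spin":0,"jaw":-0.2},{"dx":0,"dy":0,"dz":1,"spin":0,"jaw":-0.2}]'
```

```text
clock: 6.3
ee_pos: [490.7, -17.8, 36.1]
ee_rot: [2.467, 1.946, 0.0]
contact_force: [0.3, 0.1, -0.6]
width: 0.641
grip_force: 64.4
clock: 6.5
ee_pos: [490.7, -17.8, 35.0]
ee_rot: [2.467, 1.946, 0.0]
contact_force: [0.2, 0.5, -0.4]
width: 0.639
grip_force: 64.4
```

```bash
python3 -m handwheel '[{"dx":0,"dy":0,"dz":1.5,"spin":0,"jaw":-0.2},{"dx":0,"dy":0,"dz":3,"spin":0,"jaw":-0.2},{"dx":0,"dy":0,"dz":3,"spin":0,"jaw":-0.2}]'
python3 -m handwheel '[{"dx":0,"dy":0,"dz":1,"spin":0,"jaw":-0.2},{"dx":0,"dy":0,"dz":1,"spin":0,"jaw":-0.2}]' | grep -E 'pos|force'
python3 -m handwheel '[{"dx":0,"dy":0,"dz":0.7,"spin":0,"jaw":-0.2},{"dx":0,"dy":0,"dz":0.7,"spin":0,"jaw":-0.2}]'| grep -E 'pos|force'
```

```text
clock: 6.8
ee_pos: [490.4, -17.8, 31.8]
ee_rot: [-2.466, -1.945, 0.001]
contact_force: [0.1, 0.2, -0.1]
width: 0.64
grip_force: 64.4
ee_pos: [490.6, -17.8, 30.9]
contact_force: [0.9, -0.2, -0.9]
grip_force: 64.4
ee_pos: [490.7, -17.8, 30.2]
contact_force: [0.6, 0.1, 0.6]
grip_force: 64.4
```

```bash
python3 -m handwheel '[{"dx":0,"dy":0,"dz":0.7,"spin":0,"jaw":-0.2},{"dx":0,"dy":0,"dz":0.7,"spin":0,"jaw":-0.2}]'| grep -E 'pos|force'
python3 -m handwheel '[{"dx":0,"dy":0,"dz":0.7,"spin":0,"jaw":-0.2},{"dx":0,"dy":0,"dz":0.7,"spin":0,"jaw":-0.2}]'| grep -E 'pos|force'
```

```text
ee_pos: [490.8, -17.8, 30.0]
contact_force: [-1.8, -0.1, 3.2]
grip_force: 64.7
ee_pos: [490.8, -17.8, 30.0]
contact_force: [-4.0, 0.8, 10.2]
grip_force: 65.5
```

Contact came at TCP z 30.0, so the bar's underside is 22 mm below the TCP. Now I release, rise and look.

```bash
python3 -m handwheel '[{"dx":0,"dy":0,"dz":-1,"spin":0,"jaw":0.4},{"dx":0,"dy":0,"dz":-1,"spin":0,"jaw":0.6},{"dx":0,"dy":0,"dz":-1,"spin":0,"jaw":0.9},{"dx":0,"dy":0,"dz":-1,"spin":0,"jaw":1},{"dx":0,"dy":0,"dz":-1,"spin":0,"jaw":1}]'
python3 -m handwheel '[{"dx":0,"dy":0,"dz":-20,"spin":0,"jaw":1},{"dx":0,"dy":0,"dz":-60,"spin":0,"jaw":1},{"dx":0,"dy":0,"dz":-90,"spin":0,"jaw":1},{"dx":0,"dy":0,"dz":-90,"spin":0,"jaw":1}]' >/dev/null
python3 -m handwheel '[{"dx":0,"dy":0,"dz":0,"spin":-0.75,"jaw":1},{"dx":0,"dy":0,"dz":0,"spin":-0.75,"jaw":1},{"dx":0,"dy":0,"dz":0,"spin":-0.75,"jaw":1},{"dx":0,"dy":0,"dz":0,"spin":-0.75,"jaw":1},{"dx":0,"dy":0,"dz":0,"spin":-0.75,"jaw":1}]' >/dev/null
python3 -m handwheel '[{"dx":0,"dy":0,"dz":0,"spin":-0.82,"jaw":1},{"dx":0,"dy":0,"dz":0,"spin":-0.82,"jaw":1},{"dx":0,"dy":0,"dz":0,"spin":-0.82,"jaw":1},{"dx":0,"dy":0,"dz":0,"spin":-0.82,"jaw":1},{"dx":0,"dy":0,"dz":0,"spin":-0.82,"jaw":1}]' >/dev/null
python3 -m handwheel '[{"dx":0,"dy":0,"dz":0,"spin":0,"jaw":1},{"dx":0,"dy":0,"dz":0,"spin":0,"jaw":1}]'
python3 - <<'E'
from h import *
s=sense(); im=snapshot('wrist'); np.save('w4.npy',im); keep('w4',s); save(im,'w4')
print(go([490.7,-17.8,30],-0.235+np.pi/2,s)); c=cam('wrist',s)
k=comps(im,(174,150,60),(6,255,255)); print([(cv2.contourArea(q),cv2.minAreaRect(q)) for q in k])
E
```

```text
clock: 8.1
ee_pos: [490.6, -17.8, 29.7]
ee_rot: [-2.466, -1.946, 0.0]
contact_force: [0.1, -0.1, 0.7]
width: 1.0
grip_force: 0.0
clock: 9.7
ee_pos: [490.1, -17.7, 119.1]
ee_rot: [-0.483, -3.103, 0.0]
contact_force: [-0.1, -0.4, 0.2]
width: 1.001
grip_force: 0.0
(array([-0.7,  0.1, 89.1]), np.float64(-0.074), 'toolyaw 1.262', 'tilt 0.0014')
[(2122.0, ((277.5235290527344, 216.30589294433594), (73.39855194091797, 31.52226448059082), 85.60128784179688))]
```

View pics/w4.png

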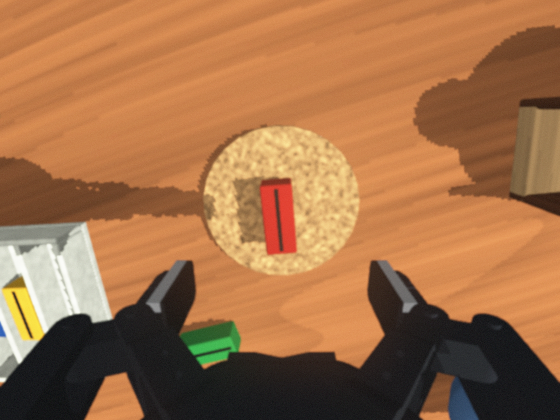

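The bar lies slot-up on the trivet at (278,217), well inside the disc (281,200), and is let go. The ledge shows at the right edge, around (540,150). I'll measure the ledge from two wrist positions before regrasping.

```bash
python3 -m handwheel '[{"dx":-10,"dy":50,"dz":-20,"spin":-0.074,"jaw":1},{"dx":-10,"dy":95,"dz":-40,"spin":-0.074,"jaw":1},{"dx":-10,"dy":125,"dz":-40,"spin":-0.074,"jaw":1},{"dx":-10,"dy":130,"dz":-40,"spin":-0.074,"jaw":1},{"dx":-10,"dy":130,"dz":-40,"spin":-0.074,"jaw":1}]'
python3 - <<'E'
from h import *
s=sense(); im=snapshot('wrist'); np.save('w5.npy',im); keep('w5',s); save(im,'w5')
E
python3 -m handwheel '[{"dx":0,"dy":40,"dz":0,"spin":0,"jaw":1},{"dx":0,"dy":60,"dz":0,"spin":0,"jaw":1},{"dx":0,"dy":60,"dz":0,"spin":0,"jaw":1},{"dx":0,"dy":60,"dz":0,"spin":0,"jaw":1}]'
python3 - <<'E'
from h import *
s=sense(); im=snapshot('wrist'); np.save('w6.npy',im); keep('w6',s)
a=np.load('w5.npy')
save(np.vstack([cv2.resize(a[80:240,300:560],(650,300*650//650)),cv2.resize(im[80:240,230:490],(650,300))]),'ledge')
E
```

```text
clock: 10.25
ee_pos: [539.2, 104.0, 159.6]
ee_rot: [-0.362, -3.12, 0.001]
contact_force: [-1.1, -0.3, 0.3]
width: 1.0
grip_force: 0.0
clock: 10.7
ee_pos: [552.3, 160.1, 159.1]
ee_rot: [-0.364, -3.118, 0.002]
contact_force: [0.0, 0.1, 0.3]
width: 0.997
grip_force: 0.0
```

View pics/ledge.png

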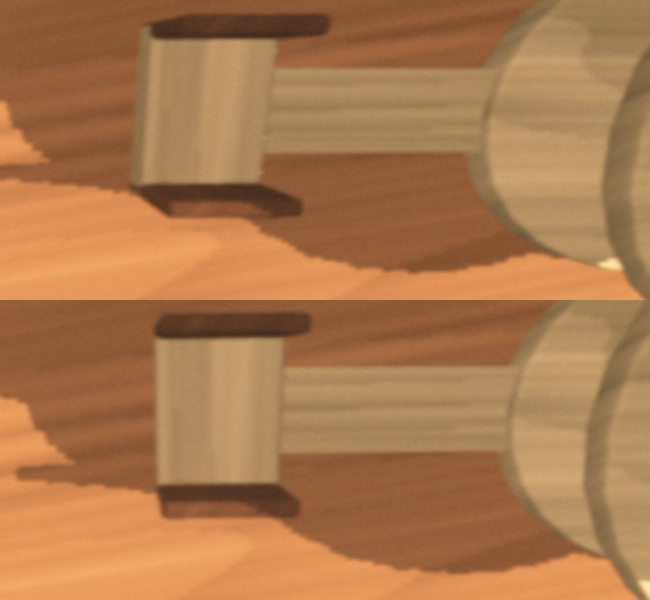

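The crops show the ledge top between dark cheek bands. In w5 its crop corners are (150,38), (277,38), (262,185) and (145,185). In w6 they are (157,338), (285,338), (280,485) and (160,485). I'll refine these edges numerically and triangulate.

Run:
```python
from h import *
def edges(im,u,v0,v1):   # subpixel strongest gradients down a column (dark cheek <-> light ledge)
    g=im.astype(float).mean(2); p=g[:, u-1:u+2].mean(1); d=np.gradient(p)
    def peak(a,b,sg):
        i=a+int((sg*d[a:b]).argmax()); w=np.clip(sg*d[i-2:i+3],0,None); return (w*np.arange(i-2,i+3)).sum()/w.sum()
    return peak(v0-5,v0+6,1),peak(v1-5,v1+6,-1)
def side(im,v,u0,sg):
    g=im.astype(float).mean(2)[v-1:v+2].mean(0); d=sg*np.gradient(g); a=u0-5; i=a+int(d[a:u0+6].argmax()); w=np.clip(d[i-2:i+3],0,None); return (w*np.arange(i-2,i+3)).sum()/w.sum()
out={}
for n,u0,L,Rr in (('w5',300,(147,145),(277,262)),('w6',230,(157,160),(285,280))):
    im=np.load(n+'.npy'); vt,vb=80+38/1.875,80+185/1.875
    tl=L[0]/2.5+u0;bl=L[1]/2.5+u0;tr=Rr[0]/2.5+u0;br=Rr[1]/2.5+u0
    us=np.linspace(max(tl,bl)+5,min(tr,br)-5,9).astype(int); e=np.array([edges(im,u,round(vt),round(vb)) for u in us])
    A=np.polyfit(us,e[:,0],1);B=np.polyfit(us,e[:,1],1)
    vs=np.linspace(vt+6,vb-6,9).astype(int); f=(vs-vt)/(vb-vt)
    Rg=np.polyfit(vs,[side(im,v,round(tr+(br-tr)*q),-1) for v,q in zip(vs,f)],1)
    Lf=np.polyfit(vs,[side(im,v,round(tl+(bl-tl)*q),1) for v,q in zip(vs,f)],1)
    def X(h,w):  # v=h0 u+h1, u=w0 v+w1
        u=(w[0]*h[1]+w[1])/(1-w[0]*h[0]); return (u,h[0]*u+h[1])
    out[n]=[X(A,Lf),X(A,Rg),X(B,Rg),X(B,Lf)]; print(n,np.round(out[n],1).tolist())
c5,c6=[cam('wrist',json.load(open(n+'.json'))) for n in ('w5','w6')]
Q=[]
for a,b,l in zip(out['w5'],out['w6'],('-yA','+yA','+yB','-yB')):
    P,r=tri((c5,a),(c6,b)); print(l,P.round(1),np.round(r,1),'z20:',onz(c5,a,20).round(1),onz(c6,b,20).round(1)); Q.append(onz(c6,b,20))
Q=np.array(Q); print('centre',Q.mean(0), 'yaw',[np.arctan2(*(Q[j]-Q[i])[1::-1]) for i,j in ((0,3),(1,2))],'ymid yaw-90',[np.arctan2(*(Q[j]-Q[i])[1::-1])-np.pi/2 for i,j in ((0,1),(3,2))])
print('lens',[np.linalg.norm(Q[j]-Q[i]).round(1) for i,j in ((0,1),(1,2),(2,3),(3,0))])
# bar on trivet
s=json.load(open('w4.json')); c=cam('wrist',s)
k=comps(np.load('w4.npy'),(174,150,60),(6,255,255))[0]; r=cv2.minAreaRect(k); e=ends(r); e=sorted(e,key=lambda p:p[1])
g=[onz(c,(277,191),32),onz(c,(281,250),32)]; d=g[1]-g[0]; print('bar slot',np.round(g,1).tolist(),'mid',((g[0]+g[1])/2).round(1),np.arctan2(d[1],d[0]))
print('hull quad',cv2.approxPolyDP(cv2.convexHull(k),4,True).reshape(-1,2).tolist(),[onz(c,p,32)[:2].round(1).tolist() for p in cv2.approxPolyDP(cv2.convexHull(k),4,True).reshape(-1,2)])
```

```text
w5 [[360.0, 100.5], [409.7, 100.3], [402.6, 177.2], [356.2, 177.8]]
w6 [[291.8, 100.6], [341.8, 99.6], [339.9, 177.2], [292.5, 178.0]]
-yA [468.5 189.7  18. ] [0.1 0.1] z20: [468.4 189.2  20. ] [468.7 189.6  20. ]
+yA [477.3 230.5  19.9] [0. 0.] z20: [477.3 230.4  20. ] [477.3 230.5  20. ]
+yB [542.5 217.5  17.7] [0. 0.] z20: [541.9 216.7  20. ] [541.9 217.2  20. ]
-yB [533.3 175.7  18.7] [0. 0.] z20: [532.9 175.5  20. ] [533.  175.8  20. ]
centre [505.22931266 203.25069462  20.        ] yaw [np.float64(-0.2120370298392479), np.float64(-0.20317077053159727)] ymid yaw-90 [np.float64(-0.20801707520776058), np.float64(-0.2125628208106467)]
lens [np.float64(41.8), np.float64(66.0), np.float64(42.4), np.float64(65.8)]
bar slot [[467.1, -12.7, 32.0], [512.8, -24.2, 32.0]] mid [489.9 -18.5  32. ] -0.24658059988494077
hull quad [[288, 179], [295, 251], [268, 253], [260, 186], [263, 181]] [[461.0, -2.5], [516.9, -14.2], [512.2, -34.6], [459.8, -23.3], [457.0, -20.1]]
```

Run:
```python
from h import *
print(go([489.5,-18.5,90],1.334))
```

```text
(array([  19.7, -188. ,   69.5]), np.float64(0.004), 'toolyaw 1.338', 'tilt 0.0023')
```

```bash
python3 -m handwheel '[{"dx":20,"dy":-45,"dz":0,"spin":0,"jaw":1},{"dx":20,"dy":-90,"dz":20,"spin":0,"jaw":1},{"dx":20,"dy":-135,"dz":40,"spin":0,"jaw":1},{"dx":20,"dy":-175,"dz":60,"spin":0,"jaw":1},{"dx":20,"dy":-188,"dz":70,"spin":0.004,"jaw":1}]' >/dev/null
python3 -m handwheel '[{"dx":0,"dy":0,"dz":0,"spin":0,"jaw":1},{"dx":0,"dy":0,"dz":0,"spin":0,"jaw":1}]'
python3 - <<'E'
from h import *
s=sense(); im=snapshot('wrist'); c=cam('wrist',s); k=comps(im,(174,150,60),(6,255,255))[0]; 
q=cv2.approxPolyDP(cv2.convexHull(k),4,True).reshape(-1,2); print(q.tolist(),[onz(c,p,32)[:2].round(1).tolist() for p in q],cv2.minAreaRect(k))
np.save('w7.npy',im); keep('w7',s)
s4=json.load(open('w4.json')); r4=(277.5,216.3); print('height check (blob centres)',tri((cam('wrist',s4),r4),(c,cv2.minAreaRect(k)[0])))
print(go([489.5,-18.5,30],1.334,s))
E
```

```text
clock: 11.45
ee_pos: [490.8, -17.0, 90.2]
ee_rot: [0.372, 3.119, 0.001]
contact_force: [1.1, 0.1, 0.1]
width: 1.0
grip_force: 0.0
[[291, 187], [293, 269], [262, 270], [258, 194], [261, 187]] [[460.2, -2.4], [516.5, -14.0], [512.3, -34.8], [459.7, -23.6], [455.8, -20.6]] ((275.98260498046875, 228.5091094970703), (83.53101348876953, 35.24019241333008), 88.99491119384766)
height check (blob centres) (array([489.98483529, -19.78097778,  18.71719278]), [np.float64(0.12341967283455783), np.float64(0.12341967283455678)])
(array([ 0.9, -1.8, 60.2]), np.float64(-0.001), 'toolyaw 1.333', 'tilt 0.0007')
```

```bash
python3 -m handwheel '[{"dx":1,"dy":-1.5,"dz":25,"spin":0,"jaw":1},{"dx":1,"dy":-1.5,"dz":45,"spin":0,"jaw":1},{"dx":1,"dy":-1.5,"dz":55,"spin":0,"jaw":1},{"dx":1,"dy":-1.5,"dz":60,"spin":0,"jaw":1},{"dx":1,"dy":-1.5,"dz":60,"spin":0,"jaw":1}]' | grep -E 'pos|force'
python3 -m handwheel '[{"dx":0,"dy":0,"dz":0,"spin":0,"jaw":0.2},{"dx":0,"dy":0,"dz":0,"spin":0,"jaw":-0.2},{"dx":0,"dy":0,"dz":0,"spin":0,"jaw":-0.3},{"dx":0,"dy":0,"dz":0,"spin":0,"jaw":-0.4},{"dx":0,"dy":0,"dz":0,"spin":0,"jaw":-0.6}]' | grep -E 'pos|width|force'
python3 -m handwheel '[{"dx":0,"dy":0,"dz":0,"spin":0,"jaw":-0.8},{"dx":0,"dy":0,"dz":0,"spin":0,"jaw":-0.8},{"dx":0,"dy":0,"dz":0,"spin":0,"jaw":-0.8}]'
```

```text
ee_pos: [489.5, -17.4, 29.9]
contact_force: [0.8, 0.1, 0.4]
grip_force: 0.0
ee_pos: [490.0, -18.2, 30.6]
contact_force: [-0.2, -0.3, 0.5]
width: 0.27
grip_force: 58.7
clock: 12.8
ee_pos: [490.0, -18.2, 30.6]
ee_rot: [0.369, 3.118, -0.0]
contact_force: [-0.4, -0.2, 6.0]
width: 0.263
grip_force: 59.4
```

Gripped across the width (opening about 23 mm). Next I lift and measure the bar in the grip.

```bash
python3 -m handwheel '[{"dx":0,"dy":0,"dz":-10,"spin":0,"jaw":-0.8},{"dx":0,"dy":0,"dz":-30,"spin":0,"jaw":-0.8},{"dx":0,"dy":0,"dz":-55,"spin":0,"jaw":-0.8},{"dx":0,"dy":0,"dz":-70,"spin":0,"jaw":-0.8},{"dx":0,"dy":0,"dz":-70,"spin":0,"jaw":-0.8}]'
python3 - <<'E'
from h import *
s=sense(); im=snapshot('wrist'); sc=snapshot('side'); c=cam('wrist',s)
k=comps(im,(174,150,60),(6,255,255)); print([(cv2.contourArea(q),cv2.boundingRect(q)) for q in k]); r=cv2.boundingRect(np.vstack(k))
M=R.from_rotvec(s['ee_rot']).as_matrix(); z=s['ee_pos'][2]+2
for v in (r[1],r[1]+r[3]-1): print(v,[(M.T@(onz(c,(r[0]+r[2]/2,v),zz)-s['ee_pos'])).round(1).tolist() for zz in (z,z-24)])
save(np.hstack([cv2.resize(im[180:380,180:380],(400,400)),cv2.resize(sc[140:290,170:320],(400,400))]),'held')
print(go([505.2,203.3,100],-0.209+np.pi/2,s))
E
```

```text
clock: 13.3
ee_pos: [491.0, -18.2, 102.2]
ee_rot: [0.369, 3.115, -0.0]
contact_force: [0.3, -0.1, -0.4]
width: 0.265
grip_force: 58.8
[(5565.0, (256, 216, 52, 116))]
216 [[34.9, 1.1, -2.2], [26.6, 1.2, 21.9]]
331 [[-25.5, 1.2, -1.9], [-45.7, 1.3, 22.2]]
(array([ 37.9, 218.7,   2.2]), np.float64(-0.027), 'toolyaw 1.335', 'tilt 0.0048')
```

View pics/held.png

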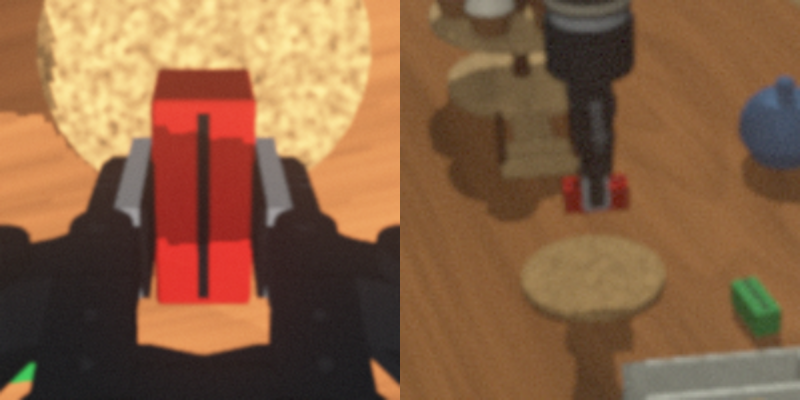

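The bar is held level and slot up: its top face runs over crop (153..253, 100..302), and the side view shows it clear of the trivet. Its centre is about 1 mm off the TCP. Now I move over the ledge.

```bash
python3 -m handwheel '[{"dx":8,"dy":45,"dz":0,"spin":-0.027,"jaw":-0.8},{"dx":16,"dy":90,"dz":0,"spin":-0.027,"jaw":-0.8},{"dx":24,"dy":135,"dz":0,"spin":-0.027,"jaw":-0.8},{"dx":32,"dy":175,"dz":0,"spin":-0.027,"jaw":-0.8},{"dx":36.5,"dy":200,"dz":0,"spin":-0.027,"jaw":-0.8}]' >/dev/null
python3 -m handwheel '[{"dx":0,"dy":12,"dz":0,"spin":0,"jaw":-0.8},{"dx":0,"dy":17.5,"dz":0,"spin":0,"jaw":-0.8},{"dx":0,"dy":17.5,"dz":0,"spin":0,"jaw":-0.8},{"dx":0,"dy":17.5,"dz":0,"spin":0,"jaw":-0.8}]'
python3 - <<'E'
from h import *
s=sense(); print(go([505.2,203.3,70],-0.209+np.pi/2,s))
E
```

```text
clock: 14.3
ee_pos: [503.7, 200.8, 99.4]
ee_rot: [-0.329, -3.123, 0.002]
contact_force: [0.3, 0.6, -0.1]
width: 0.265
grip_force: 59.0
(array([-1. ,  2.8, 29.4]), np.float64(-0.001), 'toolyaw 1.361', 'tilt 0.0016')
```

```bash
python3 -m handwheel '[{"dx":-2,"dy":1.5,"dz":0,"spin":0,"jaw":-0.8},{"dx":-2,"dy":1.5,"dz":10,"spin":0,"jaw":-0.8},{"dx":-2,"dy":1.5,"dz":20,"spin":0,"jaw":-0.8},{"dx":-2,"dy":1.5,"dz":26,"spin":0,"jaw":-0.8},{"dx":-2,"dy":1.5,"dz":28,"spin":0,"jaw":-0.8}]'
python3 -m handwheel '[{"dx":0,"dy":0,"dz":4,"spin":0,"jaw":-0.8},{"dx":0,"dy":0,"dz":8,"spin":0,"jaw":-0.8},{"dx":0,"dy":0,"dz":12,"spin":0,"jaw":-0.8},{"dx":0,"dy":0,"dz":16,"spin":0,"jaw":-0.8},{"dx":0,"dy":0,"dz":18,"spin":0,"jaw":-0.8}]'
python3 - <<'E'
from h import *
s=sense(); print(go([505.2,203.3,42],-0.209+np.pi/2,s))
im=snapshot('wrist'); np.save('w9.npy',im); k=comps(im,(174,150,60),(6,255,255)); r=cv2.boundingRect(np.vstack(k)); print(r)
g=im.astype(int).mean(2); u=r[0]+r[2]//2+14; print([int(x) for x in g[195:245,u]],[int(x) for x in g[320:350,u]])
E
```

```text
clock: 14.8
ee_pos: [505.1, 202.6, 70.3]
ee_rot: [-0.327, -3.122, 0.002]
contact_force: [-0.5, 0.2, 0.6]
width: 0.267
grip_force: 59.0
clock: 15.3
ee_pos: [506.1, 203.1, 53.5]
ee_rot: [-0.327, -3.124, 0.0]
contact_force: [0.3, 0.9, 0.4]
width: 0.264
grip_force: 59.0
(array([ 0.9,  0. , 11.5]), np.float64(0.0), 'toolyaw 1.362', 'tilt 0.0005')
(256, 216, 52, 118)
[71, 68, 69, 69, 75, 76, 82, 82, 86, 84, 83, 83, 84, 80, 82, 82, 82, 77, 76, 78, 72, 81, 84, 84, 85, 85, 84, 86, 84, 84, 82, 87, 85, 85, 91, 96, 101, 105, 103, 107, 105, 102, 102, 103, 102, 105, 103, 99, 101, 106] [94, 100, 96, 98, 97, 102, 103, 98, 101, 96, 97, 86, 72, 63, 64, 64, 62, 63, 65, 70, 73, 76, 76, 74, 79, 88, 107, 115, 113, 112]
```

```bash
python3 -m handwheel '[{"dx":0,"dy":0,"dz":3,"spin":0,"jaw":-0.8},{"dx":0,"dy":0,"dz":6,"spin":0,"jaw":-0.8},{"dx":0,"dy":0,"dz":8,"spin":0,"jaw":-0.8},{"dx":0,"dy":0,"dz":8,"spin":0,"jaw":-0.8},{"dx":0,"dy":0,"dz":8,"spin":0,"jaw":-0.8}]' | grep -E 'pos|force'
python3 -m handwheel '[{"dx":0,"dy":0,"dz":1,"spin":0,"jaw":-0.8},{"dx":0,"dy":0,"dz":1,"spin":0,"jaw":-0.8}]' | grep -E 'pos|force'
python3 -m handwheel '[{"dx":0,"dy":0,"dz":1,"spin":0,"jaw":-0.8},{"dx":0,"dy":0,"dz":1,"spin":0,"jaw":-0.8}]' | grep -E 'pos|force'
```

```text
ee_pos: [506.3, 203.1, 45.9]
contact_force: [-0.1, 0.5, 0.2]
grip_force: 59.0
ee_pos: [506.3, 203.1, 44.9]
contact_force: [0.9, -0.8, 0.3]
grip_force: 59.0
ee_pos: [506.2, 203.1, 43.8]
contact_force: [-0.9, -0.2, -0.7]
grip_force: 59.0
```

```bash
python3 -m handwheel '[{"dx":0,"dy":0,"dz":0.8,"spin":0,"jaw":-0.8},{"dx":0,"dy":0,"dz":0.8,"spin":0,"jaw":-0.8}]' | grep -E 'pos|force'
python3 -m handwheel '[{"dx":0,"dy":0,"dz":0.7,"spin":0,"jaw":-0.8},{"dx":0,"dy":0,"dz":0.7,"spin":0,"jaw":-0.8}]' | grep -E 'pos|force'
```

```text
ee_pos: [506.2, 203.1, 43.0]
contact_force: [0.5, 1.3, -0.3]
grip_force: 59.0
ee_pos: [506.4, 203.2, 42.6]
contact_force: [-0.1, -0.8, 2.3]
grip_force: 59.2
```

Contact came at 42.6 mm, i.e. an underside at 20 mm, as expected. Now I release and rise straight up.

```bash
python3 -m handwheel '[{"dx":0,"dy":0,"dz":0,"spin":0,"jaw":-0.4},{"dx":0,"dy":0,"dz":0,"spin":0,"jaw":-0.3},{"dx":0,"dy":0,"dz":0,"spin":0,"jaw":-0.1},{"dx":0,"dy":0,"dz":0,"spin":0,"jaw":0.1},{"dx":0,"dy":0,"dz":0,"spin":0,"jaw":0.1}]'
python3 -m handwheel '[{"dx":0,"dy":0,"dz":-8,"spin":0,"jaw":0.1},{"dx":0,"dy":0,"dz":-25,"spin":0,"jaw":0.1},{"dx":0,"dy":0,"dz":-50,"spin":0,"jaw":0.1},{"dx":0,"dy":-20,"dz":-75,"spin":0,"jaw":0.1},{"dx":0,"dy":-40,"dz":-100,"spin":0,"jaw":0.1}]'
python3 -m handwheel '[{"dx":0,"dy":-20,"dz":-10,"spin":0,"jaw":0.1},{"dx":0,"dy":-20,"dz":-10,"spin":0,"jaw":0.1},{"dx":0,"dy":-20,"dz":-10,"spin":0,"jaw":0.1}]' | grep pos
python3 - <<'E'
from h import *
s=sense(); im=snapshot('wrist'); sc=snapshot('scene'); sd=snapshot('side'); c=cam('wrist',s); np.save('w10.npy',im)
k=comps(im,(174,150,60),(6,255,255)); b=cv2.boundingRect(np.vstack(k)); print(b, [proj(c,P).round(1).tolist() for P in ([505.2,203.3,44],[505.2,203.3,20])])
x,y=max(b[0]-50,0),max(b[1]-50,0); A=cv2.resize(im[y:y+180,x:x+180],(400,400))
B=cv2.resize(sc[150:210,320:380],(200,200)); C=cv2.resize(sd[150:225,180:255],(200,200)); D=cv2.resize(sc[170:270,140:300],(400,250)); 
o=np.zeros((600,800,3),np.uint8); o[:400,:400]=A; o[:200,400:600]=B; o[:200,600:]=C; o[210:460,400:]=D; save(o,'final'); print(x,y)
E
```

```text
clock: 17.15
ee_pos: [506.3, 203.1, 42.4]
ee_rot: [-0.327, -3.124, 0.0]
contact_force: [1.1, 0.2, 0.4]
width: 0.552
grip_force: 0.0
clock: 17.65
ee_pos: [498.1, 164.0, 143.9]
ee_rot: [0.325, 3.124, 0.0]
contact_force: [-0.1, 0.1, -0.0]
width: 0.549
grip_force: 0.0
ee_pos: [494.1, 144.5, 152.9]
(334, 173, 36, 70) [[352.9, 210.3], [346.8, 202.1]]
284 123
```

View pics/final.png

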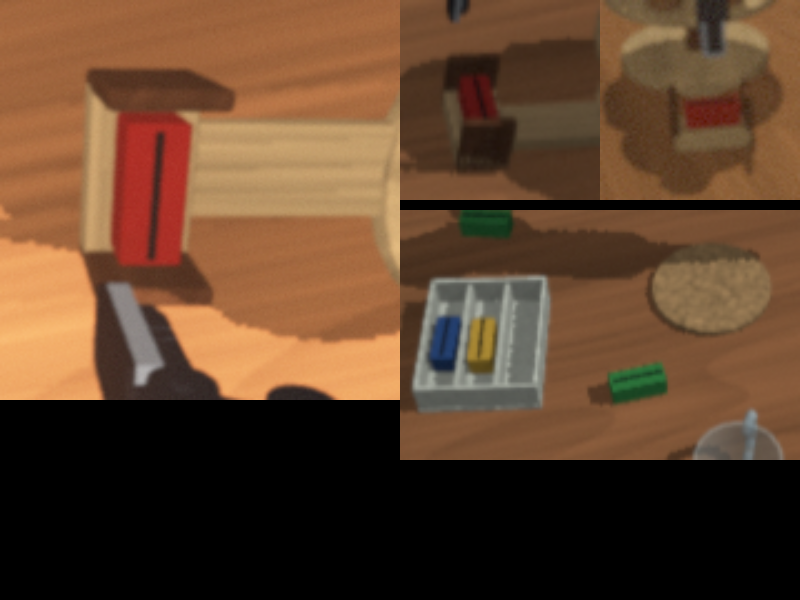

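The bar lies slot-up between the cheeks. Its slot centre is at wrist pixel (355,211) against (353,210) expected, about 1 mm off. Blue and yellow are still in the tray, and the robot is clear of everything.

```bash
python3 -c "from bench import hand_in; print(hand_in())"
```

```text
the job is handed in; nothing more can be done
None
```

The red holder went tray to trivet, was let go there, then regripped across its width and set gently on the sign ledge, slot up and about 1 mm off centre by the wrist camera; I handed the job in at about 18 s, and the hand-in returned no verdict.

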